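# Park the detergent drawer under the pump and work the pump

### The arm

A 6-joint arm with a two-finger parallel gripper is mounted at the origin on the work surface. World frame = base frame: x ahead of the robot, y to its left, z up, the work surface at z = 0. Lengths are in mm, angles in rad, forces in N, time in s.
With the tool pointing down it reaches from about 350 to 875 mm from the base axis. Payload 4.2 kg.
Tool frame: the origin (TCP) lies midway between the tips of the shut fingers; the grasp point (between the pads) lies 19 mm behind it (arm.tcp_to_grasp is the distance from the TCP to the grasp point, in mm); z points along the fingers, y is the line along which they close (so a half turn about z gives the same grasp; the last joint's range is limited). The gripper opens to 85 mm and grips with 20 to 120 N. Pads are 22 mm wide; open, the fingers measure 114 mm over their backs; the gripper's body (76 mm by 85 mm) begins 54 mm behind the grasp point. The pads swing forward as they close: fully open they stand 13 mm farther back than shut.
Start: joints at [1.385, 0.385, 0.008, 0, -1.194, -0.259], TCP at [268.89, 564.179, 231.312] pointing down, gripper open.
Joint ranges: [-3.14, 3.14], [-1.21, 2.06], [-1.07, 1.41], [-3.16, 2.05], [-2.99, -0.16], [-3.1, 3.1]. Speed limits (rad/s): [2.79, 2.79, 3.14, 3.14, 3.14, 3.14].

### API

Orientations are given as a unit quaternion [x, y, z, w].
In Python, from bench import arm, get_image gives the robot as it stands.
- The arm moves only by the tool drive_tool, never from a script. Its argument "deltas" is a list of rows, each a list of 2 entries, a list of its own where there are three numbers: the shift along the tool's x, y, z in cm, then the turn, a rotation vector about the tool's x, y, z in degrees. In form: [[[x, y, z], [ax, ay, az]], ...]. A call has 1 to 12 rows; each row shifts and turns the commanded pose from where the row before left it, along the tool's axes as they then stand; what a row does not reach is not made up. A row lasts 1/10 s, in which the tool goes at most 50 mm and 8.59 degrees, less where a joint would pass 70% of its speed; a pose out of reach is approached as far as the arm can. A call with a gripper value outside its range is refused whole. "claw" is the finger opening in cm, from 0 to 8.54, set as the call begins (left out, the last holds). The fingers move at their own pace and stop on an object; the grip force is fixed at half the most. Time passes only in rows, so rows that do not move let the fingers close. It gives the time, the measured TCP pose, the force, the opening and the grip force at its end, in the units of the state.
- arm.read_state(): the state, without advancing time (a new reading comes with each control period).
- get_image(name): name is "scene" or "top"; returns a dict with "img" (420x560x3 uint8, red, green, blue), "fx", "fy", "cx", "cy" (pixels), "eye" and "orientation" of the camera in the world. Camera axes: x right, y down, z forward; pixel columns grow to the right and rows downward; lengths in mm; the calibration is good to about 2 mm. A picture is of the moment at which its call begins. There is no depth.
- arm.job_done(): hands the job in; it is judged then, once.
The state is a dict: "clock": time; "joints": joint angles; "joint_vel": joint speeds; "joint_efforts": joint torques, N m; "position": TCP position; "ee_rot": TCP orientation; "contact_force": force on the tool from outside, world axes, zero at the start; "wrist_torque": the same for the moment, N m; "gripper_width": finger opening in mm; "grasp_force": force on a finger pad.
Only numpy, scipy, OpenCV 4.12 (cv2) and the standard library are available. Lean on these libraries where they do the work, as an engineer would, in place of code of your own. Each camera call takes 0.05 s, during which the arm holds its last target. There are 200 camera calls.

### The job

Slide the loose detergent drawer along the counter, without lifting it, until it sits square and flush against both fences of the filling station. Then press the station's pump head all the way down to its stop, keep it down for a full second, and let it come all the way up again. Do not press the pump before the drawer is home, leave the drawer flush in the corner, and leave the other things on the counter alone.

Things in the scene. Friction and masses are not known exactly. Their poses are not given: they have to be found in the camera images.
- station: Fixed filling station: two steel fences, 40 mm high, 12 mm thick, at a right angle, beside a white pump bottle. Origin: on the counter at the fences' inner corner; z up, x away from the robot within 15 degrees. Rear fence: inner face x = 0, 182 mm along -y. Side fence: inner face y = 0, 130 mm along -x. Drawer goes at x, y < 0. Bottle: 80 mm wide, outside the side fence, axis at x -45, y +60 mm.
- drawer: Loose grey open plastic detergent drawer, 0.2-0.42 kg, 100 mm along its x, 140 along y, walls 45 high; solid front panel across its -y end, 60 high, 10 thick. Origin: centre of underside, z up. Starts clear of the fences, turned at most 18 degrees from the station's axes. Home: +x side on the rear fence, +y end on the side fence: origin at x -50, y -70 mm in the station's frame, axes parallel.
- pump (a joint): Travel of the pump head, m: 0 = up, 0.028 = down on its hard stop. The head slides straight down; its return spring pushes back with about 6 N when up, rising to about 13 N at the stop, and lifts it again when released.
- pump_top (a point): Centre of the flat round top (44 mm diameter, grey) of the pump head, on the bottle's axis; 218 mm above the counter when up, 190 at the stop; moves with the head. A 12 mm thick spout points from it along the station's -y and ends 94 mm from the axis, 34 mm past the side fence's inner face; its lowest point is 184 mm above the counter (156 when down).
- softener: Bystander: blue bottle, 68 mm diameter, 160 mm high, loose. Origin: centre of its underside.
- mug: Bystander: white mug with handle, 84 mm diameter, 85 mm high, loose. Origin: centre of its underside.
- carton: Bystander: cardboard carton 90 x 120 x 100 mm high, loose. Origin: centre of its underside.

How it is judged (in metres and radians):
On the way, in this order (a step that is already met when the one before it is completed fails the run):
1. the drawer stands square and flush against both fences (x of drawer in the frame of station above -0.054 m and y of drawer in the frame of station above -0.074 m and angle between the x axis of drawer and the x axis of station, either way round below 0.035 rad and height (world z) of drawer below 0.006 m), for 0.2 s.
2. the pump head is held within 2.5 mm of its stop for 0.8 s, with the drawer flush (all of step 1 and value of joint pump above 0.0255 m), for 0.8 s.
3. the pump head has come all the way up (value of joint pump below 0.003 m), for 0.2 s.
At the end, for the whole second after the job is handed in: The drawer rests still on the counter (within 6 mm), no more than 4 mm off each fence (origin in the station's frame: x above -54 mm, y above -74 mm), square within 2 degrees (0.035 rad); the pump head is up again (within 3 mm) after the held press (all of step 1 and value of joint pump below 0.003 m and linear speed of drawer below 0.01 m/s); the robot touches nothing.
It fails at once if the pump is pressed (more than 6 mm) while the drawer is not home (over 8 mm off or 0.07 rad askew) (value of joint pump above 0.006 m and not (x of drawer in the frame of station above -0.058 m and y of drawer in the frame of station above -0.078 m and angle between the x axis of drawer and the x axis of station, either way round below 0.07 rad and height (world z) of drawer below 0.006 m)).
It fails at once if the drawer is lifted off the counter (origin more than 25 mm up) or tipped more than 0.35 rad (height (world z) of drawer above 0.025 m or angle between drawer's own z axis and vertical above 0.35 rad).
It fails at once if the bottle, the mug or the carton is moved more than 25 mm (distance of any of softener, mug, carton from where it was at the start of the episode above 0.025 m).
It also fails if it takes over 56 s, if anything falls off the work surface, if the arm or the gripper's body presses on something with over 40 N, if the wrist force passes 120 N, or if a joint passes its speed limit or range.

## Working session

There is one attempt and no reset: what is moved stays moved. The work goes in short steps, Python scripts to look and compute and a tool call to move; the robot and the scene stay as the last step left them, time stands still between calls to the robot, and variables do not carry over. Pictures are saved under pics/ and viewed, at most 12 in all, crops included, and the job is handed in when it is done.

Besides the shell and the picture viewer there is one more tool, called as a command line: name --argument value ..., lists and objects as JSON in quotes. drive_tool: Moves the arm, as the interface text tells. Its arguments: {"type":"object","properties":{"deltas":{"type":"array"},"claw":{"type":"number"}},"required":["deltas"]}

```bash
mkdir -p pics; cat > h.py <<'E'
import numpy as np, cv2
from scipy.spatial.transform import Rotation as R
from bench import arm, get_image
def snap(n,f):
    d=get_image(n); cv2.imwrite(f'pics/{f}.png',d['img'][:,:,::-1]); np.save(f'pics/{f}.npy',d,allow_pickle=True); return d
def load(f): return np.load(f'pics/{f}.npy',allow_pickle=True).item()
def ray(d,u,v):
    r=R.from_quat(d['orientation']).apply([(u-d['cx'])/d['fx'],(v-d['cy'])/d['fy'],1]); return np.array(d['eye']),r/np.linalg.norm(r)
def onz(d,u,v,z):
    e,r=ray(d,u,v); return e+r*(z-e[2])/r[2]
def two(d1,p1,d2,p2):
    e1,r1=ray(d1,*p1); e2,r2=ray(d2,*p2)
    t=np.linalg.lstsq(np.c_[r1,-r2],e2-e1,rcond=None)[0]
    a,b=e1+r1*t[0],e2+r2*t[1]; return (a+b)/2,np.linalg.norm(a-b)
def proj(d,p):
    q=R.from_quat(d['orientation']).inv().apply(np.array(p)-d['eye']); return d['fx']*q[0]/q[2]+d['cx'],d['fy']*q[1]/q[2]+d['cy']
E
python3 - <<'E'
from h import *
for n in('scene','top'):
    d=snap(n,n+'0'); print(n,d['eye'],d['orientation'],d['fx'],d['cx'],d['cy'])
s=arm.read_state(); print(s['clock'],s['position'],s['ee_rot'],s['contact_force'],s['gripper_width'])
E
```

```text
scene [1334.83521083 -607.3935789   757.98062215] [ 0.77598965  0.40882767 -0.23119051 -0.42101181] 406.3700949473704 276.58308250643904 213.09836403421187
top [ 320.29335253  -59.62389868 1589.58357515] [ 0.71434684 -0.69538163  0.05601472 -0.05491209] 488.5610049696032 278.65975650326527 207.01416573406706
0.1 [268.6826939  563.68544406 230.30189081] [ 9.75350475e-01 -2.20658972e-01 -1.69789694e-04  1.01991571e-03] [ 0.09554818 -0.71461908 -0.2413176 ] 85.38869771316578
```

View pics/scene0.png

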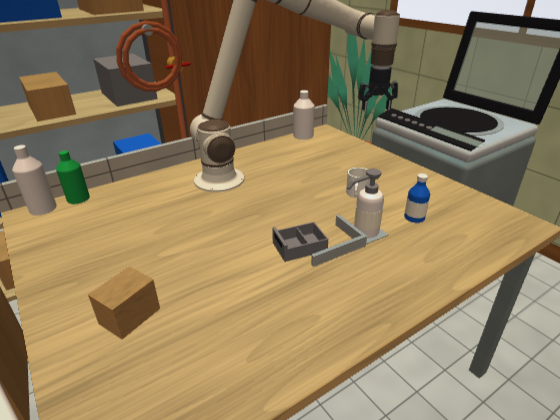

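View pics/top0.png

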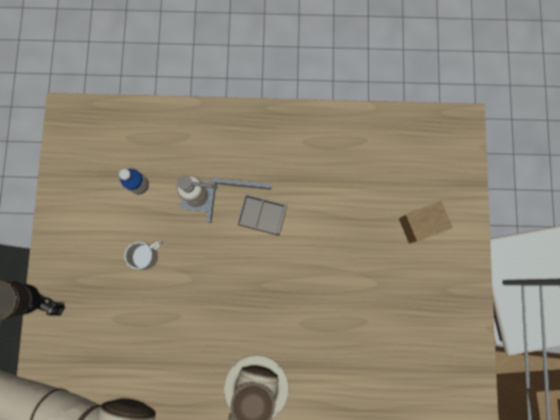

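The top view shows the drawer at about (262,215), the rear fence from (215,182) to (270,187), the side fence at about (211,203) and the pump head near (187,184). The mug is at (140,256), the softener at (131,180) and the carton at (427,222). I'll zoom in on the station in both views.

```bash
python3 - <<'E'
from h import *
a=load('top0')['img'][155:255,165:300,::-1]; cv2.imwrite('pics/topc.png',cv2.resize(a,None,fx=5.5,fy=5.5,interpolation=cv2.INTER_CUBIC))
a=load('scene0')['img'][160:270,260:400,::-1]; cv2.imwrite('pics/scenec.png',cv2.resize(a,None,fx=5.4,fy=5.4,interpolation=cv2.INTER_CUBIC))
E
```

```text
(no output)
```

View pics/topc.png

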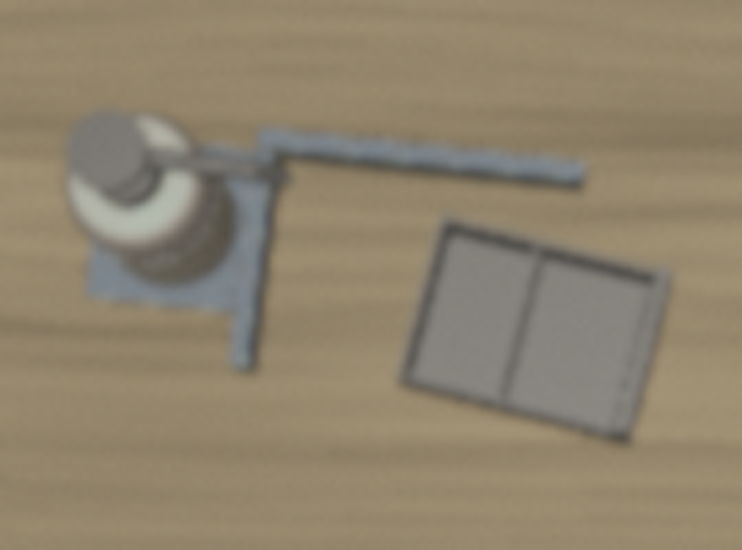

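View pics/scenec.png

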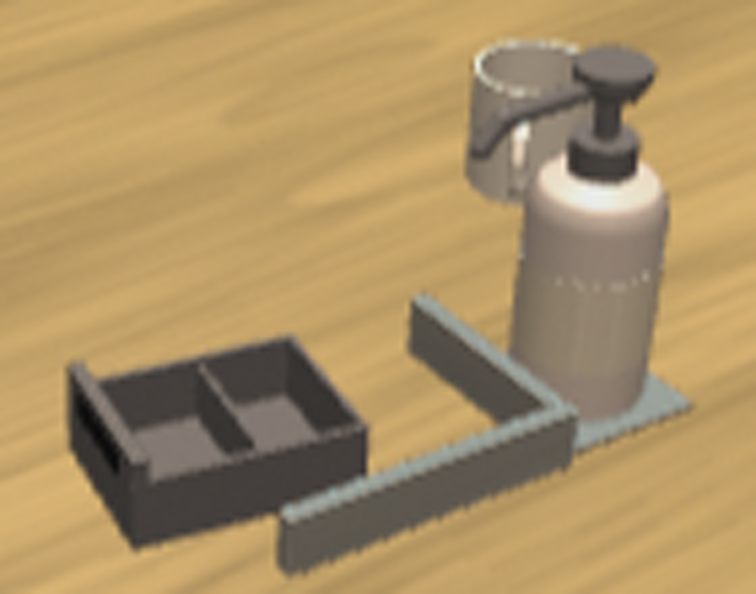

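The top crop shows the fence tops in light blue, with the corner near crop (272,158). The drawer's corners are near (447,220), (668,268), (628,438) and (402,382), with the front panel on the right (-y). The pump disc is at (108,152). The scene crop shows the same items: disc at (615,68), fence corner top near (548,402), drawer rim corners at (290,338) and (365,430). Next I'll get sub-pixel measurements.

```bash
cat > m.py <<'E'
from h import *
t,s=load('top0'),load('scene0')
T=lambda x,y:((x+.5)/5.5-.5+165,(y+.5)/5.5-.5+155)
S=lambda x,y:((x+.5)/5.4-.5+260,(y+.5)/5.4-.5+160)
for n,a,b in [('pumptop',(108,152),(615,67)),('fence rear end top inner',(584,183),(284,509)),('side end top inner',(254,368),(437,297) ),('corner inner',(276,160),(546,404)),
  ('drawer +x+y rim',(447,220),(366,430)),('drawer -x+y rim',(402,382),(291,338)),('panel +x',(668,268),(148,466)),('panel -x',(630,438),(72,366))]:
    p,e=two(t,T(*a),s,S(*b)); print(n,p.round(1),'gap',round(e,1))
hsv=cv2.cvtColor(t['img'],cv2.COLOR_RGB2HSV); im=t['img'].astype(int)
# fence: bluish; subpixel edge of the b-r signal
br=(im[:,:,2]-im[:,:,0])
up=cv2.resize(br[155:255,165:300].astype(np.float32),None,fx=5.5,fy=5.5,interpolation=cv2.INTER_CUBIC)
m=up>5
cols=range(300,575,5); P=np.array([onz(t,*T(c,np.where(m[100:230,c])[0].max()+100.5),40)[:2] for c in cols])
Q=np.array([onz(t,*T(c,np.where(m[100:230,c])[0].min()+99.5),40)[:2] for c in cols])
f=lambda P,k:np.polyfit(P[:,k],P[:,1-k],1)
a=f(P,1);b=f(Q,1);print('rear inner x=',a,'outer',b,'at y=',P[25,1],np.polyval(a,P[25,1]),np.polyval(b,P[25,1]))
rows=range(312,362,4); W=np.array([onz(t,*T(np.where(m[r,200:320])[0].max()+200.5,r),40)[:2] for r in rows])
W2=np.array([onz(t,*T(np.where(m[r,200:320])[0].min()+199.5,r),40)[:2] for r in rows])
print('side inner y=',f(W,0),W.mean(0),'outer',W2.mean(0))
# drawer
g=cv2.resize(t['img'][155:255,165:300],None,fx=5.5,fy=5.5,interpolation=cv2.INTER_CUBIC); h=cv2.cvtColor(g,cv2.COLOR_RGB2HSV)
d=((h[:,:,1]<60)|(h[:,:,2]<80)).astype(np.uint8); d[:, :350]=0; d[:200]=0
n,l,st,c=cv2.connectedComponentsWithStats(d); i=1+st[1:,4].argmax()
q=cv2.findContours((l==i).astype(np.uint8),0,2)[0][0]; r=cv2.minAreaRect(q); print(r); 
for c in cv2.boxPoints(r): print(c, onz(t,*T(*c),45).round(1),onz(t,*T(*c),60).round(1))
E
python3 m.py
```

```text
pumptop [603.8 215.4 214.6] gap 3.5
fence rear end top inner [630.2 -28.3  38.5] gap 8.0
side end top inner [519.9 165.9  39.3] gap 22.4
corner inner [639.  152.6  36.8] gap 5.9
drawer +x+y rim [604.7  50.2  41.5] gap 5.7
drawer -x+y rim [508.9  73.2  40.8] gap 6.6
panel +x [577.8 -78.6  56.2] gap 8.0
panel -x [478.1 -59.7  56.5] gap 6.7
rear inner x= [7.87075839e-02 6.31393357e+02] outer [7.98623669e-02 6.40428448e+02] at y= 62.15295932415007 636.2852666169495 645.3921306414888
side inner y= [-5.21009805e-02  1.87245992e+02] [531.63569089 159.54725151] outer [531.39051037 168.58192688]
((533.8801879882812, 324.2059020996094), (248.94190979003906, 185.5169677734375), 14.715069770812988)
[389.92996 382.30484] [506.1  77.1  45. ] [504.3  75.8  60. ]
[437.0536  202.87265] [612.4  53.8  45. ] [609.6  52.7  60. ]
[677.83044 266.10696] [578.8 -87.8  45. ] [576.3 -87.5  60. ]
[630.7068  445.53915] [473.2 -63.1  45. ] [471.7 -63.1  60. ]
```

drive_tool --deltas '[[[0,0,0],[0,0,-7]],[[0,0,0],[0,0,-7]],[[0,0,0],[0,0,-7]],[[1,2.7,0],[0,0,0]],[[1,2.7,0],[0,0,0]],[[1,2.7,0],[0,0,0]],[[1,2.7,0],[0,0,0]],[[1,2.7,0],[0,0,0]],[[1,2.7,0],[0,0,0]],[[1,2.7,0],[0,0,0]],[[1,2.7,0],[0,0,0]],[[1,2.7,0],[0,0,0]]]' --claw 5.0

```text
clock: 1.3
position: [339.6, 313.4, 231.0]
ee_rot: [0.999, -0.039, -0.0, 0.0]
contact_force: [-0.0, 0.4, 0.2]
gripper_width: 50.0
grasp_force: 0.0
```

drive_tool --deltas '[[[1,2.7,0],[0,0,0]],[[1,2.7,0],[0,0,0]],[[1,2.7,0],[0,0,0]],[[1,2.7,0],[0,0,0]],[[1,2.7,0],[0,0,0]],[[1,2.7,0],[0,0,0]],[[1,2.7,0],[0,0,0]],[[1,2.7,0],[0,0,0]],[[1,2.7,0],[0,0,0]],[[0,0,0],[0,0,0]]]'

```text
clock: 2.3
position: [410.2, 63.3, 230.9]
ee_rot: [0.999, -0.041, -0.001, 0.0]
contact_force: [-0.5, 0.9, -0.1]
gripper_width: 50.1
grasp_force: 0.0
```

```bash
cat >> h.py <<'E'
def to(x,y,z=None):
    "shift in cm along tool axes to reach world xyz, and tool yaw"
    s=arm.read_state(); r=R.from_quat(s['ee_rot']); p=np.array(s['position'])
    d=r.inv().apply(np.array([x,y,p[2] if z is None else z])-p)/10
    a=r.as_matrix(); print('t',round(s['clock'],2),'p',p.round(1),'F',np.round(s['contact_force'],1),'w',round(s['gripper_width'],1),'yaw',np.degrees(np.arctan2(a[1,0],a[0,0])).round(2),'zax',a[:,2].round(3)); print('shift cm',d.round(2))
E
python3 -c "
from h import *
to(440,4,15)"
```

```text
t 2.3 p [410.2  63.3 230.9] F [-0.5  0.9 -0.1] w 50.1 yaw -4.71 zax [-0.001 -0.001 -1.   ]
shift cm [ 3.48  5.65 21.59]
```

drive_tool --deltas '[[[1.7,2.8,1],[0,0,0]],[[1.8,2.8,1],[0,0,0]],[[0,0,3],[0,0,0]],[[0,0,3],[0,0,0]],[[0,0,3],[0,0,0]],[[0,0,3],[0,0,0]],[[0,0,3],[0,0,0]],[[0,0,2.5],[0,0,0]],[[0,0,1.4],[0,0,0]],[[0,0,0.6],[0,0,0]],[[0,0,0],[0,0,0]]]'

```text
clock: 3.4
position: [440.5, 7.2, 15.7]
ee_rot: [0.999, -0.039, -0.001, 0.0]
contact_force: [-0.2, -0.7, -0.3]
gripper_width: 50.1
grasp_force: 0.0
```

```bash
python3 -c "
from h import *
to(440,4,15);d=snap('top','top1');cv2.imwrite('pics/t1.png',cv2.resize(d['img'][155:275,165:320,::-1],None,fx=5,fy=5,interpolation=2))"
```

```text
t 3.4 p [440.5   7.2  15.7] F [-0.2 -0.7 -0.3] w 50.1 yaw -4.46 zax [-0.002 -0.001 -1.   ]
shift cm [-0.02  0.32  0.07]
```

View pics/t1.png

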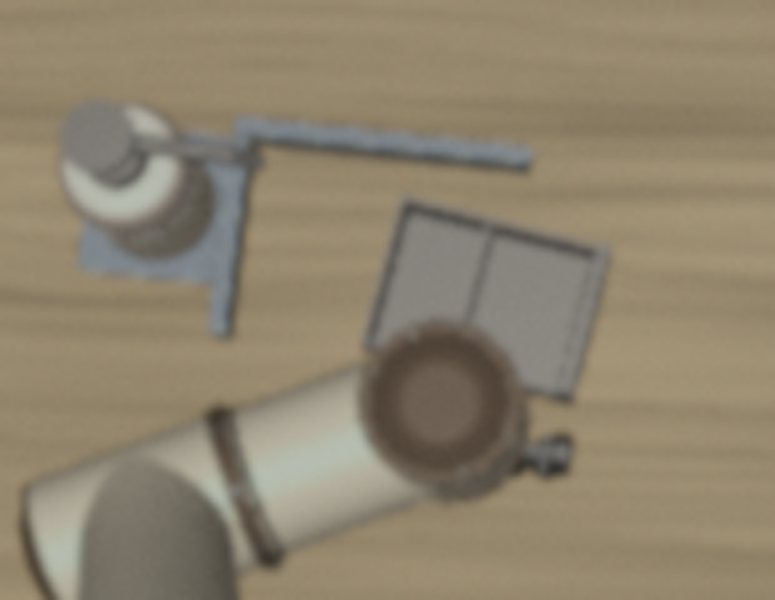

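The gripper is down behind the drawer's -x side with clearance. Now I'll push +x, slowing near the fence.

drive_tool --deltas '[[[1,0,0],[0,0,0]],[[1,0,0],[0,0,0]],[[0.8,0,0],[0,0,0]],[[0.6,0,0],[0,0,0]],[[0.6,0,0],[0,0,0]],[[0.6,0,0],[0,0,0]],[[0.6,0,0],[0,0,0]],[[0.6,0,0],[0,0,0]],[[0.5,0,0],[0,0,0]],[[0.5,0,0],[0,0,0]],[[0.2,0,0],[0,0,0]]]'

```text
clock: 4.55
position: [511.4, 1.6, 16.3]
ee_rot: [0.999, -0.039, 0.0, -0.0]
contact_force: [-1.8, -0.5, 0.2]
gripper_width: 49.9
grasp_force: 0.8
```

```bash
python3 -c "
from h import *
to(519,-2,15);d=snap('scene','s2');cv2.imwrite('pics/s2c.png',cv2.resize(d['img'][130:280,230:420,::-1],None,fx=4,fy=4,interpolation=2))"
```

```text
t 4.55 p [511.4   1.6  16.3] F [-1.8 -0.5  0.2] w 49.9 yaw -4.48 zax [ 0.001  0.    -1.   ]
shift cm [0.79 0.3  0.13]
```

View pics/s2c.png

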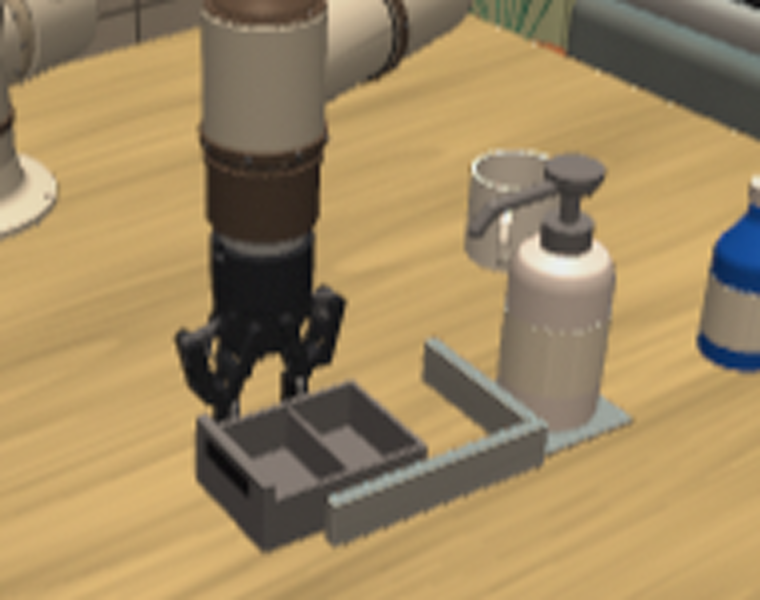

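The drawer has turned square with the fence, both fingers are on its -x side, and a small gap to the rear fence remains. I'll keep pushing gently until the force rises.

drive_tool --deltas '[[[0.3,0,0],[0,0,0]],[[0.2,0,0],[0,0,0]],[[0.2,0,0],[0,0,0]],[[0,0,0],[0,0,0]]]'

```text
clock: 5.0
position: [518.3, 1.2, 16.4]
ee_rot: [0.999, -0.039, 0.001, -0.0]
contact_force: [-1.0, 0.2, -0.6]
gripper_width: 49.7
grasp_force: 0.3
```

drive_tool --deltas '[[[0.2,0,0],[0,0,0]],[[0.2,0,0],[0,0,0]],[[0,0,0],[0,0,0]]]'

```text
clock: 5.3
position: [519.9, 0.6, 16.2]
ee_rot: [0.999, -0.039, -0.002, 0.0]
contact_force: [-5.6, 1.7, 4.3]
gripper_width: 49.8
grasp_force: 2.9
```

drive_tool --deltas '[[[0.2,0,0],[0,0,0]],[[0.1,0,0],[0,0,0]],[[0,0,0],[0,0,0]],[[-2,0,0],[0,0,0]],[[-2,0,0],[0,0,0]],[[-1,0,0],[0,0,0]]]'

```text
clock: 5.9
position: [474.2, 4.5, 16.5]
ee_rot: [0.999, -0.039, 0.0, -0.0]
contact_force: [-0.5, -0.6, 0.1]
gripper_width: 49.9
grasp_force: 0.0
```

```bash
python3 -c "
from h import *
to(480,-120,15);print(np.round(arm.read_state()['joints'],2))"
```

```text
t 5.9 p [474.2   4.5  16.5] F [-0.5 -0.6  0.1] w 49.9 yaw -4.46 zax [ 0.001  0.    -1.   ]
shift cm [ 1.55 12.37  0.15]
[ 0.35  0.42 -0.61  0.   -0.54  1.14]
```

drive_tool --deltas '[[[0,3.5,0],[0,0,0]],[[0,3.5,0],[0,0,0]],[[0,3.5,0],[0,0,0]],[[0,3,0],[0,0,0]],[[0,0,0],[0,0,8]],[[0,0,0],[0,0,8]],[[0,0,0],[0,0,8]],[[0,0,0],[0,0,8]],[[0,0,0],[0,0,8]],[[0,0,0],[0,0,8]],[[0,0,0],[0,0,8]],[[0,0,0],[0,0,8]]]'

```text
clock: 7.1
position: [465.7, -130.3, 16.7]
ee_rot: [0.825, -0.565, 0.001, -0.001]
contact_force: [0.0, 0.1, 0.2]
gripper_width: 49.6
grasp_force: 0.0
```

drive_tool --deltas '[[[0,0,0],[0,0,8]],[[0,0,0],[0,0,8]],[[0,0,0],[0,0,8]],[[0,0,0],[0,0,2]],[[0,0,0],[0,0,0]]]'

```text
clock: 7.6
position: [465.5, -130.3, 16.6]
ee_rot: [-0.679, 0.734, -0.001, 0.001]
contact_force: [0.0, 0.1, -0.3]
gripper_width: 50.2
grasp_force: 0.0
```

```bash
python3 - <<'E'
from h import *
to(572,-115,15)
# drawer outline in top view, grey mask, only where arm doesn't hide it
t=snap('top','top3'); g=cv2.resize(t['img'][155:255,165:320],None,fx=5,fy=5,interpolation=2)[:,:,::-1]; cv2.imwrite('pics/t3.png',g)
E
```

```text
t 7.6 p [ 465.5 -130.3   16.6] F [ 0.   0.1 -0.3] w 50.2 yaw -94.45 zax [ 0.002 -0.    -1.   ]
shift cm [ -2.35 -10.5    0.19]
```

View pics/t3.png

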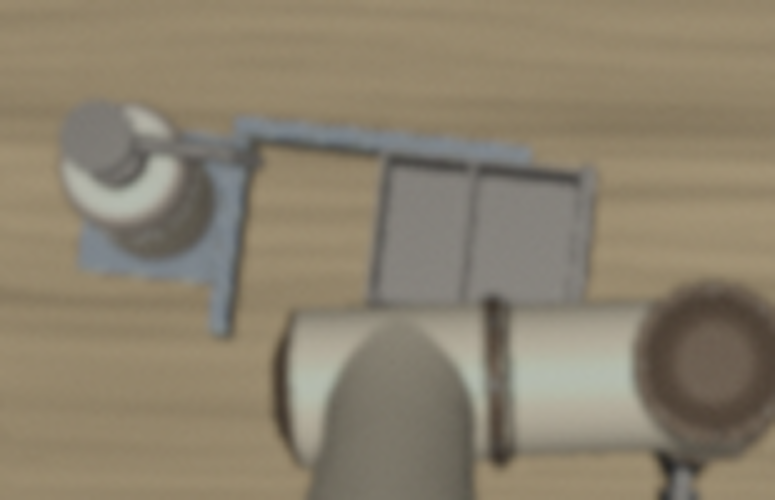

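The drawer is square on the rear fence (its edge lies along crop (385,155)-(590,170)). Its +y end at about 380 is roughly 88 mm short of the side fence at 240. The forearm runs toward +y, so I need its underside height above the pump before pushing along.

```bash
python3 - <<'E'
from h import *
d=load('s2')
for px in [(332,100),(400,62),(262,240),(262,130)]:
    e,r=ray(d,px[0]/4+230,px[1]/4+130)
    # vertical plane x=511 (tool axis / forearm axis near) 
    p=e+r*((511-e[0])/r[0]); print(px,p.round(0))
E
```

```text
(332, 100) [511.  64. 275.]
(400, 62) [511. 125. 289.]
(262, 240) [511.   4. 181.]
(262, 130) [511.   2. 269.]
```

drive_tool --deltas '[[[0,-3.5,0],[0,0,0]],[[0,-3.5,0],[0,0,0]],[[0,-3.4,0],[0,0,0]],[[-1.5,0,0],[0,0,0]],[[-1.5,0,0],[0,0,0]],[[-1,0,0],[0,0,0]],[[-0.6,0,0],[0,0,0]],[[-0.6,0,0],[0,0,0]],[[-0.6,0,0],[0,0,0]],[[-0.6,0,0],[0,0,0]],[[0,0,0],[0,0,0]]]'

```text
clock: 8.75
position: [572.9, -74.0, 16.5]
ee_rot: [-0.679, 0.734, -0.0, 0.0]
contact_force: [0.8, 1.0, -0.2]
gripper_width: 49.7
grasp_force: 0.0
```

drive_tool --deltas '[[[-0.6,0,0],[0,0,0]],[[-0.6,0,0],[0,0,0]],[[-0.6,0,0],[0,0,0]],[[-0.6,0,0],[0,0,0]],[[-0.6,0,0],[0,0,0]],[[-0.6,0,0],[0,0,0]],[[-0.6,0,0],[0,0,0]],[[-0.6,0,0],[0,0,0]],[[0,0,0],[0,0,0]]]'

```text
clock: 9.65
position: [577.0, -25.5, 16.2]
ee_rot: [-0.679, 0.734, -0.0, 0.0]
contact_force: [1.1, -0.4, 0.1]
gripper_width: 49.7
grasp_force: 0.0
```

```bash
python3 -c "
from h import *
to(580,2.8,15)"
```

```text
t 9.65 p [577.  -25.5  16.2] F [ 1.1 -0.4  0.1] w 49.7 yaw -94.43 zax [ 0.001  0.001 -1.   ]
shift cm [-2.85 -0.08  0.12]
```

drive_tool --deltas '[[[-0.5,0,0],[0,0,0]],[[-0.5,0,0],[0,0,0]],[[-0.5,0,0],[0,0,0]],[[-0.5,0,0],[0,0,0]],[[-0.3,0,0],[0,0,0]],[[-0.2,0,0],[0,0,0]],[[-0.2,0,0],[0,0,0]],[[0,0,0],[0,0,0]]]'

```text
clock: 10.45
position: [578.9, 0.6, 16.3]
ee_rot: [-0.679, 0.734, -0.0, 0.0]
contact_force: [0.4, 0.7, -0.2]
gripper_width: 50.5
grasp_force: 0.0
```

drive_tool --deltas '[[[-0.2,0,0],[0,0,0]],[[-0.2,0,0],[0,0,0]],[[-0.2,0,0],[0,0,0]],[[0,0,0],[0,0,0]]]'

```text
clock: 10.85
position: [578.9, 6.1, 16.3]
ee_rot: [-0.679, 0.734, 0.0, -0.0]
contact_force: [0.2, -2.1, 0.6]
gripper_width: 49.9
grasp_force: 0.0
```

```bash
python3 - <<'E'
from h import *
to(580,2.8,15); d=snap('scene','s4');cv2.imwrite('pics/s4.png',cv2.resize(d['img'][120:270,250:420,::-1],None,fx=4,fy=4,interpolation=2))
E
```

```text
t 10.85 p [578.9   6.1  16.3] F [ 0.2 -2.1  0.6] w 49.9 yaw -94.5 zax [-0.001 -0.    -1.   ]
shift cm [ 0.32 -0.13  0.13]
```

View pics/s4.png

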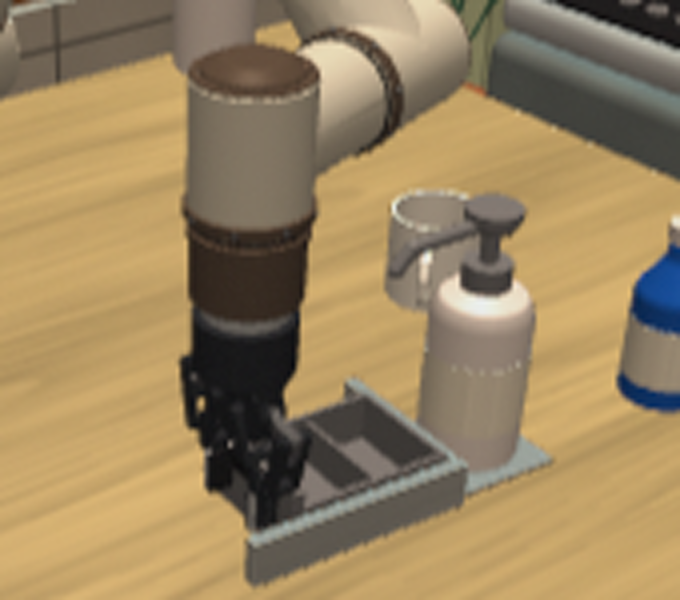

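The drawer appears to be in the corner, with its rim meeting both fences. I'll firm it up until the force rises.

drive_tool --deltas '[[[-0.2,0,0],[0,0,0]],[[-0.2,0,0],[0,0,0]],[[0,0,0],[0,0,0]]]'

```text
clock: 11.2
position: [578.6, 6.4, 16.5]
ee_rot: [-0.678, 0.735, -0.0, -0.002]
contact_force: [1.3, -18.0, 0.5]
gripper_width: 49.8
grasp_force: 0.0
```

drive_tool --deltas '[[[0.5,0,0],[0,0,0]],[[1.5,0,0],[0,0,0]],[[3,0,0],[0,0,0]],[[3,0,-1],[0,0,0]],[[1,3,-3],[0,0,0]],[[0,4,-3],[0,0,0]],[[0,4,-3],[0,0,0]],[[0,4,-3],[0,0,0]],[[0,2,-3],[0,0,0]],[[0,0,0],[0,0,0]]]'

```text
clock: 12.2
position: [403.0, -66.0, 180.4]
ee_rot: [-0.679, 0.734, -0.002, 0.004]
contact_force: [1.7, 0.1, 0.1]
gripper_width: 49.5
grasp_force: 0.0
```

```bash
python3 - <<'E'
from h import *
to(580,2.8,15)
t=snap('top','top5'); g=cv2.resize(t['img'][165:235,195:290],None,fx=8,fy=8,interpolation=2)[:,:,::-1]; cv2.imwrite('pics/t5.png',g)
E
```

```text
t 12.2 p [403.  -66.  180.4] F [1.7 0.1 0.1] w 49.5 yaw -94.39 zax [ 0.01   0.002 -1.   ]
shift cm [ -8.17 -16.96  16.73]
```

View pics/t5.png

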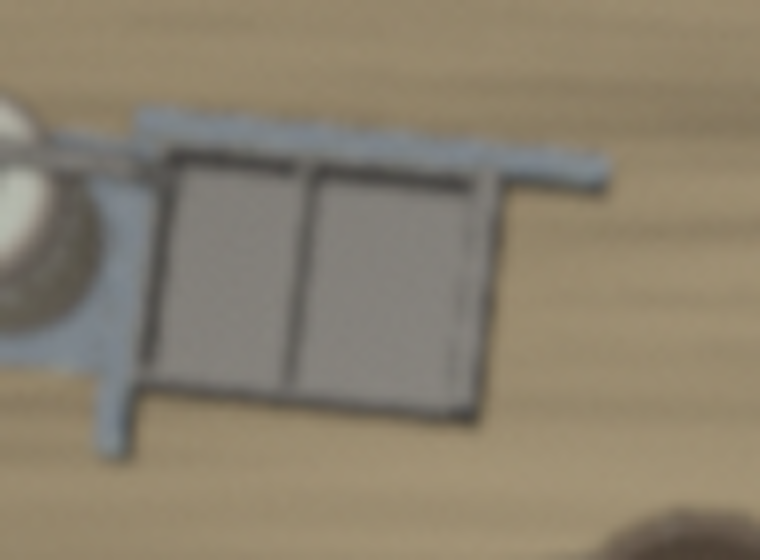

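The drawer looks square and flush on both fences: rim edges at crop (165,150)-(495,175) along the rear fence and (165,155)-(140,380) along the side fence, with no visible gap. I'll close the fingers and go above the pump.

drive_tool --deltas '[[[0,0,-4],[0,0,0]],[[0,0,-4],[0,0,0]],[[0,0,-3],[0,0,0]],[[-3,-1.8,0],[0,0,0]],[[-3,-1.8,0],[0,0,0]],[[-3,-1.8,0],[0,0,0]],[[-3,-1.8,0],[0,0,0]],[[-3,-1.8,0],[0,0,0]],[[-3,-1.8,0],[0,0,0]],[[-3,-1.8,0],[0,0,0]],[[-3,-1.8,0],[0,0,0]],[[0,0,0],[0,0,0]]]' --claw 0

```text
clock: 13.45
position: [567.5, 164.9, 282.8]
ee_rot: [-0.68, 0.733, 0.001, -0.001]
contact_force: [-0.9, -0.8, -0.4]
gripper_width: 0.1
grasp_force: 0.0
```

```bash
python3 -c "
from h import *
to(603,216,235)"
```

```text
t 13.45 p [567.5 164.9 282.8] F [-0.9 -0.8 -0.4] w 0.1 yaw -94.34 zax [-0.003 -0.001 -1.   ]
shift cm [-5.37 -3.17  4.77]
```

drive_tool --deltas '[[[-2.7,-1.6,0],[0,0,0]],[[-2.7,-1.6,0],[0,0,0]],[[0,0,2],[0,0,0]],[[0,0,2],[0,0,0]],[[0,0,1],[0,0,0]],[[0,0,0],[0,0,0]]]'

```text
clock: 14.05
position: [600.7, 212.3, 233.6]
ee_rot: [-0.679, 0.734, 0.001, -0.002]
contact_force: [0.6, 0.2, -0.0]
gripper_width: 0.1
grasp_force: 0.0
```

```bash
python3 - <<'E'
from h import *
to(603,216,218); d=snap('scene','s6');cv2.imwrite('pics/s6.png',cv2.resize(d['img'][120:260,290:420,::-1],None,fx=4,fy=4,interpolation=2))
E
```

```text
t 14.05 p [600.7 212.3 233.6] F [ 0.6  0.2 -0. ] w 0.1 yaw -94.51 zax [-0.004 -0.002 -1.   ]
shift cm [-0.39 -0.21  1.56]
```

View pics/s6.png

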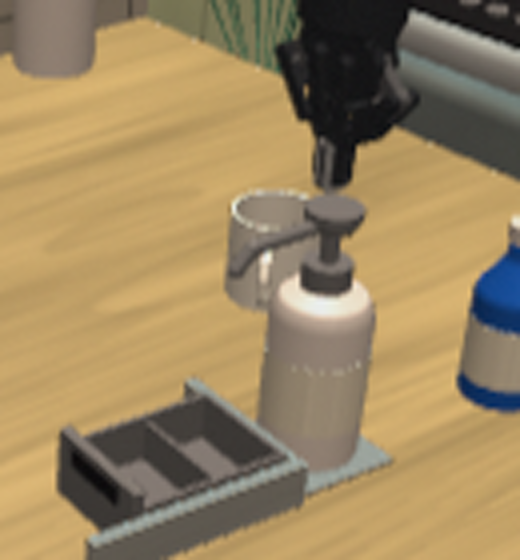

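The closed fingertips at (330,187) stand just above the disc centre at (335,210), and the drawer is still in the corner. Now I'll press.

drive_tool --deltas '[[[-0.3,-0.2,0.5],[0,0,0]],[[0,0,0.5],[0,0,0]],[[0,0,0.5],[0,0,0]],[[0,0,0.5],[0,0,0]],[[0,0,0.5],[0,0,0]],[[0,0,0.5],[0,0,0]],[[0,0,0.5],[0,0,0]],[[0,0,0.5],[0,0,0]],[[0,0,0.3],[0,0,0]],[[0,0,0],[0,0,0]]]'

```text
clock: 15.1
position: [603.8, 216.0, 196.1]
ee_rot: [-0.679, 0.734, -0.001, 0.001]
contact_force: [-5.2, -0.1, 11.7]
gripper_width: -0.0
grasp_force: 5.5
```

drive_tool --deltas '[[[0,0,0.3],[0,0,0]],[[0,0,0.2],[0,0,0]],[[0,0,0.2],[0,0,0]],[[0,0,0],[0,0,0]]]'

```text
clock: 15.5
position: [603.8, 216.0, 190.2]
ee_rot: [-0.679, 0.734, -0.001, 0.001]
contact_force: [-4.7, -0.1, 13.0]
gripper_width: 0.2
grasp_force: 6.3
```

drive_tool --deltas '[[[0,0,0.2],[0,0,0]],[[0,0,0.2],[0,0,0]],[[0,0,0.1],[0,0,0]],[[0,0,0],[0,0,0]]]'

```text
clock: 15.9
position: [604.0, 216.0, 189.9]
ee_rot: [-0.68, 0.733, -0.002, 0.002]
contact_force: [-12.7, -0.5, 28.4]
gripper_width: 0.1
grasp_force: 14.1
```

The head is on its stop: the force jumped to 28 N with no further travel. I'll hold for over a second, then release upward.

drive_tool --deltas '[[[0,0,0],[0,0,0]],[[0,0,0],[0,0,0]],[[0,0,0],[0,0,0]],[[0,0,0],[0,0,0]],[[0,0,0],[0,0,0]],[[0,0,0],[0,0,0]],[[0,0,0],[0,0,0]],[[0,0,0],[0,0,0]],[[0,0,0],[0,0,0]],[[0,0,0],[0,0,0]],[[0,0,0],[0,0,0]],[[0,0,0],[0,0,0]]]'

```text
clock: 17.1
position: [604.0, 216.0, 190.0]
ee_rot: [-0.68, 0.733, -0.002, 0.002]
contact_force: [-12.9, -0.2, 27.9]
gripper_width: 0.2
grasp_force: 14.1
```

drive_tool --deltas '[[[0,0,-0.5],[0,0,0]],[[0,0,-0.5],[0,0,0]],[[0,0,-0.5],[0,0,0]],[[0,0,-1],[0,0,0]],[[0,0,-1],[0,0,0]],[[0,0,-2],[0,0,0]],[[0,0,-2],[0,0,0]],[[0,0,-2],[0,0,0]],[[0,0,0],[0,0,0]],[[0,0,0],[0,0,0]],[[0,0,0],[0,0,0]]]'

```text
clock: 18.2
position: [603.0, 215.7, 274.8]
ee_rot: [-0.679, 0.734, 0.0, -0.001]
contact_force: [-0.3, -0.2, 0.4]
gripper_width: 0.1
grasp_force: 0.0
```

```bash
python3 - <<'E'
from h import *
to(603,216,218); d=snap('scene','s7'); a=load('s6')
# compare with the before-press picture: pump disc + drawer region
c=[x['img'][168:262,300:400].astype(int) for x in (a,d)]; D=np.abs(c[0]-c[1]).max(2)
print('changed px', (D>40).sum(), 'rows/cols', [np.where((D>40).any(k))[0][[0,-1]] for k in (1,0)] if (D>40).any() else '')
cv2.imwrite('pics/s7.png',cv2.resize(d['img'][110:260,290:420,::-1],None,fx=4,fy=4,interpolation=2))
E
```

```text
t 18.2 p [603.  215.7 274.8] F [-0.3 -0.2  0.4] w 0.1 yaw -94.49 zax [-0.002 -0.001 -1.   ]
shift cm [-0.03 -0.01  5.68]
changed px 0 rows/cols
```

View pics/s7.png

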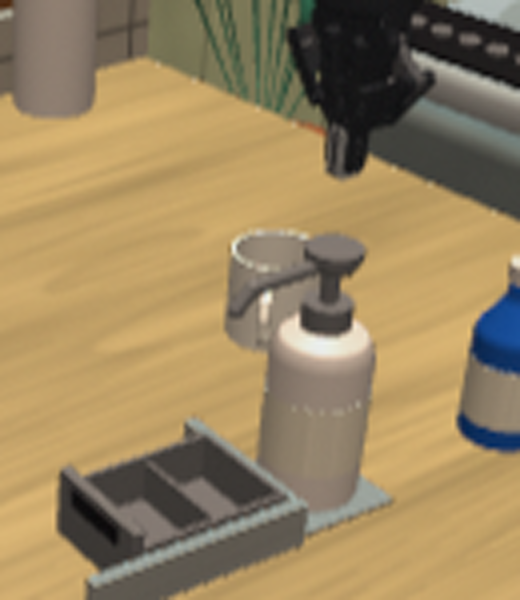

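The pump head is fully up again, with no pixels changed from before the press. The drawer is still flush in the corner and the gripper is clear of everything, so I'm handing in.

```bash
python3 -c "
from h import *
print(arm.job_done())"
```

```text
the job is handed in; nothing more can be done
None
```

I handed the job in at about 18 s. The drawer sits flush and square in the corner, the pump was held on its stop for over 1.2 s and is back up, and nothing else on the counter was touched; the hand-in call returned no verdict.

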